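Shut off the air to the badge press

TASK

The badge press is about to be serviced, so shut off its air: push the blue sliding cover of the grey air box (it has a finger recess) all the way back, then push the red valve handle a quarter turn clockwise, up to its stop, so that it lies across its pipe. Leave the cover open so that the shut handle stays in view, leave the blue and black handles open as they are, and do not pick up or shift any of the loose things on the table.

Things in the scene. Friction and masses are not known exactly. Their poses are not given: they have to be found in the camera images.
- cover (a joint): position of the sliding cover in m: 0 = closed (over the front half of the box, all three handles hidden), 0.140 = fully back over the closed rear half, against its stop. It moves only straight along its own slide, starts at 0 to 0.02, needs about 3 N, stays where it is left
- cover_pull (a point): centre of the floor of the finger recess in the cover; moves with the cover. The recess is a pocket with a white floor, 70 mm (x) by 80 mm (y), 12.5 mm deep below the cover's flat top, and lies in the middle of the blue cover, which is 150 mm (x) by 302 mm (y) and 16 mm thick. Its x axis points the way the cover opens (away from the robot), y to the left, z up
- red_handle (a joint): angle of the red valve handle in rad: 0 = open (handle lies along its outlet pipe and points to the front of the box, -x of point red_pivot), 1.571 = shut, at its stop (handle points to the left, +y of point red_pivot). Seen from above it shuts clockwise. It needs about 3 N pushed sideways near its end and stays where it is left. It starts at 0 to 0.3
- red_pivot (a point): point on the turning axis of the red handle, at mid-height of its sleeve, 55.5 mm above the table. Does not turn with the handle: x points to the back of the box, y to the left, z up. The handle reaches 58 mm from this axis; its red sleeve (16 to 58 mm out) is 13 mm wide and 13 mm high. The three valves stand side by side, 78 mm apart, in any order
- red_tip (a point): middle of the outer end of the red handle, 58 mm from its axis, at mid-height of the sleeve; moves with the handle
- blue_tip (a point): the same point on the blue handle, which is to stay open as found
- black_tip (a point): the same point on the black handle, which is to stay open as found
- airbox: grey steel air box fixed to the table, 290 mm (x) by 300 mm (y), 75 mm high, 93 mm with its cover; origin at the centre of its underside, x to its back, y to the left. Front half: open-topped valve bay, walls 5 mm thick, front wall inside 95 mm before the handle axes, side walls 60 mm right and 74 mm left of the outer axes. A 110 mm high filter regulator stands 62 mm off its left side at the rear
- die_cup: loose bright steel die cup, 68 mm across, 30 mm high; origin at the centre of its underside
- badges: loose stack of four round badges, 58 mm across, 24 mm high; origin at the centre of its underside
- screwdriver: loose screwdriver, 180 mm long, lying on the table; origin on its underside at mid-length
- oil: loose white oil bottle with red cap, 48 mm across, 130 mm high; origin at the centre of its underside
- tape: loose yellow roll of tape, 96 mm across, 25 mm high, lying flat; origin at the centre of its underside
- mug: loose blue mug, 76 mm across, 92 mm high; origin at the centre of its underside
- pin_tray: loose open cardboard tray with badge backs, 115 by 120 mm, 45 mm high; origin at the centre of its underside

How it is judged:
On the way, in this order (a step that is already met when the one before it is completed fails the run):
1. the cover is slid back, uncovering the valve bay (value of joint cover above 0.125 m), for 0.2 s.
2. the red handle is pushed shut, with the cover open (value of joint cover above 0.125 m and value of joint red_handle above 1.47 rad), for 0.2 s.
At the end, for the whole second after the job is handed in: The cover is at least 125 mm back (of 140), the red handle within 0.1 rad (6 degrees) of its shut stop, both at rest; the ends of the blue and black handles are within 12 mm, and the loose things within 20 mm, of where they were (all of step 2 and velocity of joint red_handle between -0.05 and 0.05 rad/s and velocity of joint cover between -0.01 and 0.01 m/s and distance of each of blue_tip, black_tip from where it was at the start of the episode below 0.012 m and distance of each of die_cup, badges, screwdriver, oil, tape, mug, pin_tray from where it was at the start of the episode below 0.02 m); the robot touches nothing.
It fails at once if the blue handle is moved (its end by more than 12 mm) (distance of blue_tip from where it was at the start of the episode above 0.012 m).
It fails at once if the black handle is moved (its end by more than 12 mm) (distance of black_tip from where it was at the start of the episode above 0.012 m).
It fails at once if a loose thing on the table is lifted, carried or shoved (more than 20 mm) (distance of any of die_cup, badges, screwdriver, oil, tape, mug, pin_tray from where it was at the start of the episode above 0.02 m).
It also fails if it takes over 48 s, if anything falls off the work surface, if the arm or the gripper's body presses on something with over 40 N, if the wrist force passes 120 N, or if a joint passes its speed limit or range.

ROBOT

A 6-joint arm with a two-finger parallel gripper is mounted at the origin on the work surface. World frame = base frame: x ahead of the robot, y to its left, z up, the work surface at z = 0. Lengths are in m, angles in rad, forces in N, time in s.
With the tool pointing down it reaches from about 0.35 to 0.775 m from the base axis. Payload 5.5 kg.
Tool frame: the origin (TCP) lies at the very end of the fingers, on their centre line; the grasp point (between the pads) lies env.grasp_offset behind it (env.grasp_offset is the distance from the TCP to the grasp point, in m); x points along the fingers, y is the direction in which the jaws open and shut, and the axes are right-handed (so a half turn about x gives the same grasp; the last joint's range is limited). The gripper opens to 85 mm and grips with 20 to 120 N. Pads are 22 mm wide; open, the fingers measure 114 mm over their backs; the gripper's body (76 mm by 85 mm) begins 54 mm behind the grasp point. The pads swing forward as they close: fully open they stand 13 mm farther back than shut.
Start: joints at [-1.371, 0.313, 0.046, 1.304, 0, 1.431], TCP at [0.192, -0.542, 0.231] pointing down, gripper open.
Joint ranges: [-2.76, 2.76], [-0.86, 1.69], [-1.03, 1.26], [-2.2, 2.34], [-1.47, 1.5], [-3.14, 3.14]. Speed limits (rad/s): [2.57, 2.57, 3.14, 3.14, 3.14, 3.14].

INTERFACE

Orientations are given as a unit quaternion [w, x, y, z].
In Python, from workcell import get_state, viewer, job, env gives the robot as it stands.
- The arm moves only by the tool send_rows, never from a script. Its argument "plan" is a list of rows, each a list of 6 numbers: the shift along the tool's x, y, z in mm, then the turn, a rotation vector about the tool's x, y, z in degrees. A call has exactly 10 rows; each row is the pose to reach, as a shift and turn from the pose commanded when the call began, along the tool's axes at that moment; what a row does not reach only later rows make up. A row lasts 1/8 s, in which the tool goes at most 62.5 mm and 10.7 degrees, less where a joint would pass 70% of its speed; a pose out of reach is approached as far as the arm can. A call with a gripper value outside its range is refused whole. "claw" is the finger opening in mm, from 0 to 85.4, set as the call begins (left out, the last holds). The fingers move at their own pace and stop on an object; "newtons" is the grip in N (left out, the last holds). Time passes only in rows, so rows that repeat a pose let the fingers close, or fill a call up. It gives the time, the measured TCP pose, the force and the opening at its end, in the units of the state.
- get_state(): the state, without advancing time (a new reading comes with each control period).
- viewer.read_camera(name): name is "scene" or "side" or "wrist"; returns a dict with "frame" (384x512x3 uint8, blue, green, red), "mtx" (3x3 intrinsics, pixels), "rvec" (rotation vector, rad) and "tvec" (3), from world to camera coordinates, as OpenCV has them. Camera axes: x right, y down, z forward; pixel columns grow to the right and rows downward; lengths in m; the calibration is good to about 2 mm. A picture is of the moment at which its call begins. There is no depth.
- job.hand_in(): hands the job in, once; it reports no verdict.
The state is a dict: "clock": time; "joint_pos": joint angles; "qvel": joint speeds; "tau": joint torques, N m; "tcp_pos": TCP position; "orientation": TCP orientation; "wrist_force": force on the tool from outside, world axes, zero at the start; "ft_torque": the same for the moment, N m; "finger_gap": finger opening in m.
Only numpy, scipy, OpenCV 4.12 (cv2) and the standard library are available. Lean on these libraries where they do the work, as an engineer would, in place of code of your own. Each camera call takes 0.05 s, during which the arm holds its last target.

## Working session

There is one attempt and no reset: what is moved stays moved. The work goes in short steps, Python scripts to look and compute and a tool call to move; the robot and the scene stay as the last step left them, time stands still between calls to the robot, and variables do not carry over. Pictures are saved under pics/ and viewed, and the job is handed in when it is done.

Besides the shell and the picture viewer there is one more tool, called by a JSON object that holds its "method" and its "body", one argument or row to a line. send_rows: Moves the arm, as the interface text tells. Its arguments: {"type":"object","properties":{"plan":{"type":"array"},"claw":{"type":"number"},"newtons":{"type":"number"}},"required":["plan"]}

```bash
mkdir -p pics; ls
python3 - <<'E'
from workcell import get_state, viewer, job, env
import cv2
s=get_state();print(s, env.grasp_offset)
for n in("scene","side","wrist"):
    c=viewer.read_camera(n);cv2.imwrite(f"pics/{n}0.png",c["frame"]);print(n,c["mtx"],c["rvec"],c["tvec"])
E
```

```text
pics
{'clock': 0.0, 'joint_pos': array([-1.37059186e+00,  3.13980751e-01,  4.49472078e-02,  1.30358453e+00,
       -3.89416134e-05,  1.43124767e+00]), 'qvel': array([ 0.00198343,  0.0009364 , -0.00037594, -0.00077446, -0.00052897,
       -0.00059311]), 'tau': array([ 6.04411780e-04, -4.80620885e+01,  2.98536891e+01,  1.92417571e-02,
        8.49706908e-06, -6.10279443e-06]), 'tcp_pos': array([ 0.19152415, -0.5416125 ,  0.23040705]), 'orientation': array([-0.11890056, -0.69689485, -0.12018729,  0.69696143]), 'wrist_force': array([-0.08395248, -0.22295789,  0.51685055]), 'ft_torque': array([-0.03197402,  0.03775347,  0.01497178]), 'finger_gap': 0.08544910723210185} 0.0187
scene [[453.12433542   0.         254.03982705]
 [  0.         453.12433542 189.92186025]
 [  0.           0.           1.        ]] [ 1.94769628  1.04461661 -0.55856644] [-0.3088747  -0.19168421  1.69580112]
side [[371.65568441   0.         252.68269297]
 [  0.         371.65568441 193.22725657]
 [  0.           0.           1.        ]] [ 0.25982652 -2.85817511  1.05768866] [0.58431184 0.13267377 1.32910246]
wrist [[264.48560296   0.         256.1643145 ]
 [  0.         264.48560296 193.84104662]
 [  0.           0.           1.        ]] [-2.35307621  1.66317104  0.26011855] [-0.57389951 -0.0393747   0.38058854]
```

View pics/scene0.png

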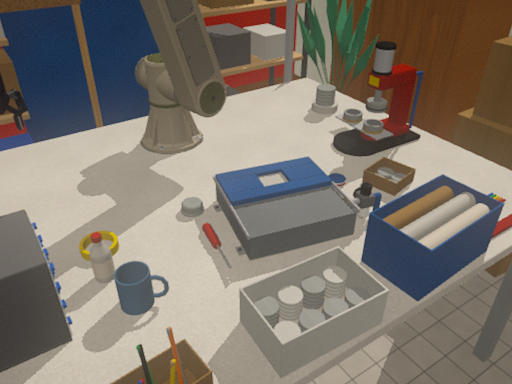

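View pics/side0.png

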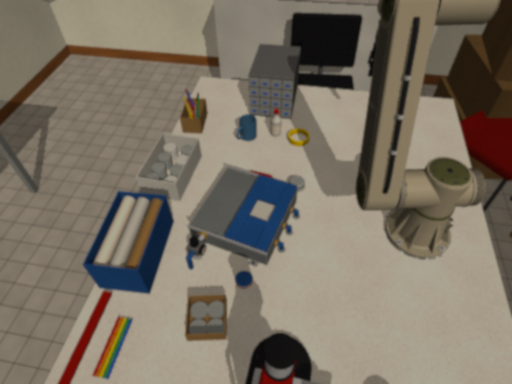

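View pics/wrist0.png

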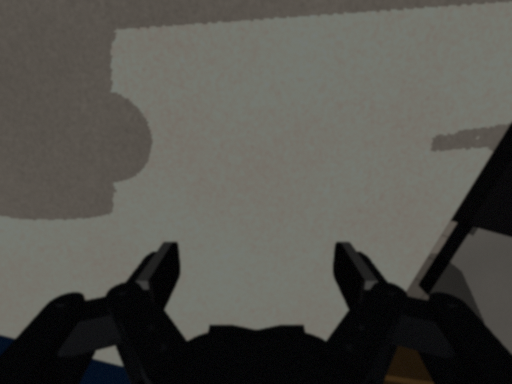

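The scene camera looks from behind the box toward the robot. The blue cover is at about (275,180) with its white recess at (274,180), and the grey rear half is at (290,215). I'll enlarge both views to measure.

Run:
```python
import cv2
a=cv2.imread("pics/scene0.png")[150:270,170:400];cv2.imwrite("pics/sc1.png",cv2.resize(a,None,fx=3.4,fy=3.4,interpolation=cv2.INTER_CUBIC))
a=cv2.imread("pics/side0.png")[155:275,180:320];cv2.imwrite("pics/sd1.png",cv2.resize(a,None,fx=5,fy=5,interpolation=cv2.INTER_CUBIC))
```

```text
(no output)
```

View pics/sc1.png

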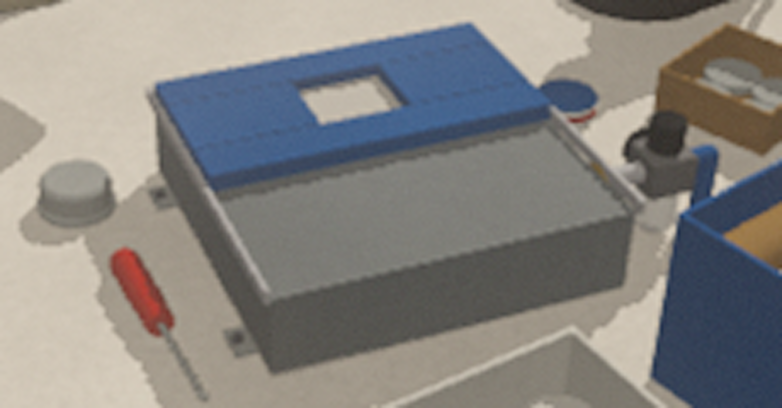

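View pics/sd1.png

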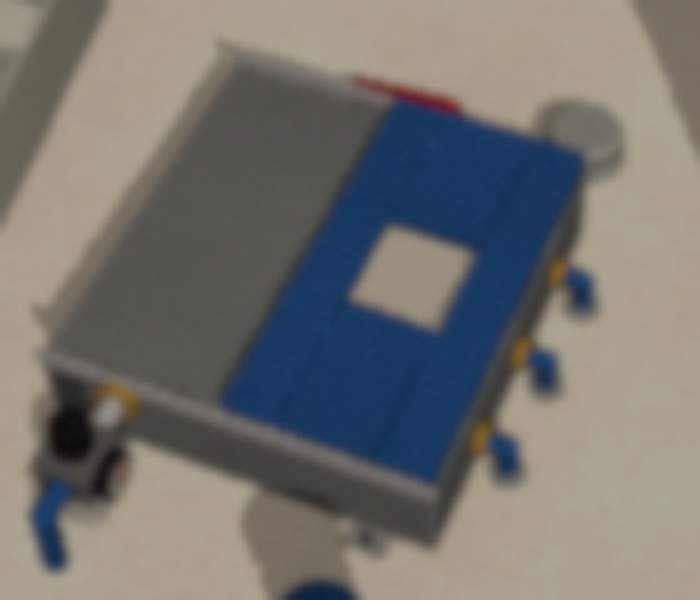

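Cover top corners (z=0.093), scene crop: (157,85), (470,24), (549,106), (217,180). Side crop: (583,157), (433,485), (222,402), (392,102).

```bash
cat > h.py <<'E'
import numpy as np,cv2
from workcell import get_state, viewer, job, env
def back(c,px,z):
    R=cv2.Rodrigues(np.array(c["rvec"]))[0];t=np.array(c["tvec"]).ravel()
    u=cv2.undistortPoints(np.float64(px).reshape(-1,1,2),c["mtx"],None).reshape(-1,2)
    d=np.c_[u,np.ones(len(u))]@R; o=-R.T@t
    return o+d*((z-o[2])/d[:,2])[:,None]
def proj(c,P): return cv2.projectPoints(np.float64(P).reshape(-1,1,3),np.array(c["rvec"]),np.array(c["tvec"]),c["mtx"],None)[0].reshape(-1,2)
E
python3 - <<'E'
from h import *
np.set_printoptions(precision=4,suppress=True)
for n,off,k,px,fl in(("scene",(170,150),3.4,[(157,85),(470,24),(549,106),(217,180)],[(300,84),(380,72),(398,107),(322,122)]),("side",(180,155),5,[(583,157),(433,485),(222,402),(392,102)],[(393,225),(476,255),(440,331),(349,297)])):
    c=viewer.read_camera(n)
    f=lambda p:np.array(p)/k+off
    P=back(c,f(px),.093);print(n,P[:,:2],P.mean(0)[:2])
    print([np.linalg.norm(P[i]-P[(i+1)%4]) for i in range(4)],[np.degrees(np.arctan2(*(P[(i+1)%4]-P[i])[[1,0]])) for i in range(4)])
    F=back(c,f(fl),.093 if n=="side" else .0805);print("recess",F[:,:2],F.mean(0)[:2])
E
```

```text
scene [[ 0.4515 -0.0606]
 [ 0.5158  0.2274]
 [ 0.6595  0.1939]
 [ 0.5986 -0.0913]] [0.5563 0.0673]
[np.float64(0.2951388499889207), np.float64(0.14748380364490707), np.float64(0.2916632559520262), np.float64(0.15019702132271737)] [np.float64(77.41566209053683), np.float64(-13.130831173729257), np.float64(-102.05284779883938), np.float64(168.20969903044113)]
recess [[0.5001 0.0527]
 [0.522  0.1222]
 [0.5763 0.1009]
 [0.56   0.0342]] [0.5396 0.0775]
side [[ 0.4406 -0.0531]
 [ 0.5027  0.2396]
 [ 0.6492  0.2015]
 [ 0.5873 -0.0837]] [0.5449 0.0761]
[np.float64(0.29922352141187), np.float64(0.15127908071930107), np.float64(0.2918914062233598), np.float64(0.1499120488037388)] [np.float64(78.00536284713846), np.float64(-14.567202820896478), np.float64(-102.23324149224793), np.float64(168.2134830251944)]
recess [[0.5654 0.0339]
 [0.5036 0.0507]
 [0.5178 0.1198]
 [0.5837 0.1021]] [0.5426 0.0766]
```

```bash
cat >> h.py <<'E'
from scipy.spatial.transform import Rotation as Ro
def cur():
    s=get_state();q=s["orientation"];return s["tcp_pos"],Ro.from_quat(q[[1,2,3,0]])
def down(yaw): # tool x down, tool y = jaw dir at yaw (world deg)
    y=np.array([np.cos(np.radians(yaw)),np.sin(np.radians(yaw)),0]);x=np.array([0,0,-1.]);return Ro.from_matrix(np.c_[x,y,np.cross(x,y)])
def rel(p,R,p0=None,R0=None):
    if p0 is None:p0,R0=cur()
    return np.r_[R0.inv().apply(np.array(p)-p0)*1000,(R0.inv()*R).as_rotvec(degrees=True)].round(1)
E
python3 - <<'E'
from h import *
np.set_printoptions(precision=3,suppress=True)
p,R=cur();print(p,R.as_matrix())
for y in(-12.3,167.7,77.7,-102.3):print(y,rel([.50,.07,.27],down(y)))
c=viewer.read_camera("wrist");r=cv2.Rodrigues(c["rvec"])[0]
cam=-r.T@c["tvec"];print("cam in tool",R.inv().apply(cam-p),R.inv().as_matrix()@r.T)
E
```

```text
[ 0.192 -0.542  0.231] [[-0.     0.333 -0.943]
 [ 0.001 -0.943 -0.333]
 [-1.    -0.001 -0.   ]]
-12.3 [ -38.7 -474.2 -494.7  -58.2   -0.     0. ]
167.7 [ -38.7 -474.2 -494.7  121.8    0.     0. ]
77.7 [ -38.7 -474.2 -494.7 -148.2   -0.1    0. ]
-102.3 [ -38.7 -474.2 -494.7   31.8    0.     0. ]
cam in tool [-0.143  0.    -0.077] [[ 0.001 -0.302  0.953]
 [ 1.     0.    -0.001]
 [-0.     0.953  0.302]]
```

{"method": "send_rows", "body": {
  "plan": [
    [-15,-20,-20,-8,0,0],
    [-30,-50,-50,-18,0,0],
    [-39,-85,-88,-28,0,0],
    [-39,-125,-130,-38,0,0],
    [-39,-165,-172,-48,0,0],
    [-39,-205,-214,-58,0,0],
    [-39,-245,-256,-68,0,0],
    [-39,-285,-298,-78,0,0],
    [-39,-325,-340,-88,0,0],
    [-39,-365,-382,-98,0,0]
  ],
  "claw": 0,
  "newtons": 60
}}

```text
clock: 1.55
tcp_pos: [0.4308, -0.069, 0.2706]
orientation: [0.606, 0.365, 0.605, -0.365]
wrist_force: [0.3, 0.3, 0.2]
finger_gap: -0.0
```

Run:
```python
from h import *
print(cur()[0],get_state()["joint_pos"].round(2),rel([.49,.075,.25],down(77.7)))
```

```text
[ 0.43078153 -0.06895201  0.2705615 ] [-0.34  0.03 -0.2   1.34 -0.    0.74] [ 2.050e+01  1.195e+02 -9.980e+01 -4.990e+01  1.000e-01 -0.000e+00]
```

{"method": "send_rows", "body": {
  "plan": [
    [2,15,-12,-8,0,0],
    [6,36,-30,-18,0,0],
    [10,62,-52,-28,0,0],
    [14,90,-75,-38,0,0],
    [18,110,-92,-46,0,0],
    [20,120,-100,-50,0,0],
    [20,120,-100,-50,0,0],
    [20,120,-100,-50,0,0],
    [20,120,-100,-50,0,0],
    [20,120,-100,-50,0,0]
  ]
}}

```text
clock: 2.8
tcp_pos: [0.4904, 0.0728, 0.2505]
orientation: [0.703, 0.078, 0.703, -0.078]
wrist_force: [0.4, -0.3, -0.2]
finger_gap: 0.0002
```

Run:
```python
from h import *
c=viewer.read_camera("wrist");cv2.imwrite("pics/w1.png",cv2.resize(c["frame"],None,fx=1.5,fy=1.5,interpolation=cv2.INTER_CUBIC))
```

```text
(no output)
```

View pics/w1.png

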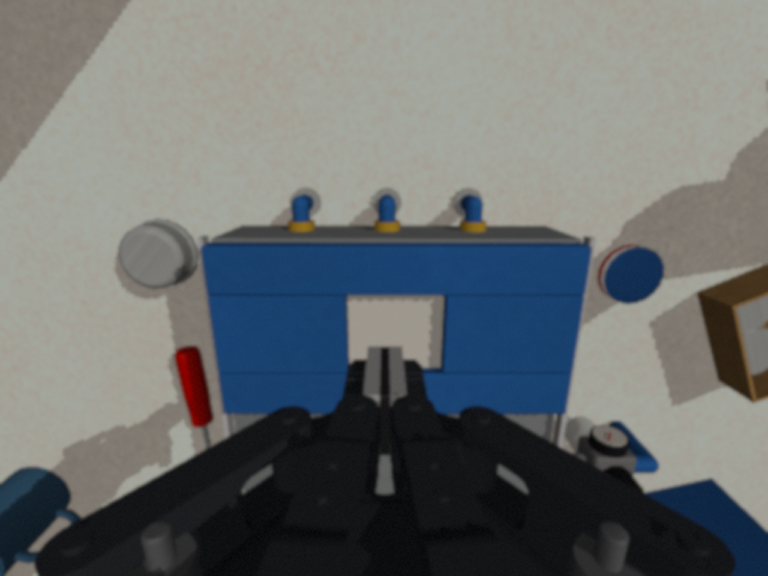

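Cover corners in the 1.5x wrist view: (203,245), (588,245), (566,412), (223,412). The recess rim is at (346,295), (445,295), (443,370). The image is squared up with the box, so the yaw looks right.

Run:
```python
from h import *
np.set_printoptions(precision=4,suppress=True)
c=viewer.read_camera("wrist")
P=back(c,np.array([(203,245),(588,245),(566,412),(223,412)])/1.5,.093);print(P[:,:2],P.mean(0))
print([np.linalg.norm(P[i]-P[(i+1)%4]) for i in range(4)],[np.degrees(np.arctan2(*(P[(i+1)%4]-P[i])[[1,0]])) for i in range(4)])
print(back(c,np.array([(346,295),(445,295),(443,370)])/1.5,.093))
y=np.radians(-12.2);ex=np.array([np.cos(y),np.sin(y),0]);ey=np.array([-ex[1],ex[0],0])
C=P.mean(0);C[2]=0
t=C+.012*ex+np.array([0,0,.10]);print(C,t,rel(t,down(77.8)), rel(t,down(77.8)))
```

```text
[[ 0.4417 -0.0581]
 [ 0.506   0.2295]
 [ 0.6516  0.2006]
 [ 0.5858 -0.0932]] [0.5463 0.0697 0.093 ]
[np.float64(0.2946632545984893), np.float64(0.14841119726723986), np.float64(0.3011016483713225), np.float64(0.14830562896171365)] [np.float64(77.40324406956161), np.float64(-11.196747083830212), np.float64(-102.61348853844892), np.float64(166.31666764895127)]
[[0.5046 0.0387 0.093 ]
 [0.5218 0.1156 0.093 ]
 [0.5873 0.1024 0.093 ]]
[0.5463 0.0697 0.    ] [0.558  0.0672 0.1   ] [150.4   9.   67.1  -0.4   0.    0. ] [150.4   9.   67.1  -0.4   0.    0. ]
```

{"method": "send_rows", "body": {
  "plan": [
    [15,2,8,0,0,0],
    [40,4,22,0,0,0],
    [70,8,40,0,0,0],
    [100,9,55,0,0,0],
    [125,9,62,0,0,0],
    [142,9,62,0,0,0],
    [152,9,62,0,0,0],
    [159,9,62,0,0,0],
    [164,9,62,0,0,0],
    [164,9,62,0,0,0]
  ]
}}

```text
clock: 4.15
tcp_pos: [0.553, 0.0687, 0.0864]
orientation: [0.703, 0.077, 0.703, -0.077]
wrist_force: [0.3, -0.7, 0.8]
finger_gap: -0.0001
```

Run:
```python
from h import *
print(get_state()["wrist_force"],cur()[0])
c=viewer.read_camera("wrist");cv2.imwrite("pics/w2.png",cv2.resize(c["frame"],None,fx=1.5,fy=1.5,interpolation=cv2.INTER_CUBIC))
```

```text
[ 0.34210521 -0.72472984  0.83899333] [0.55303315 0.06871893 0.08636708]
```

View pics/w2.png

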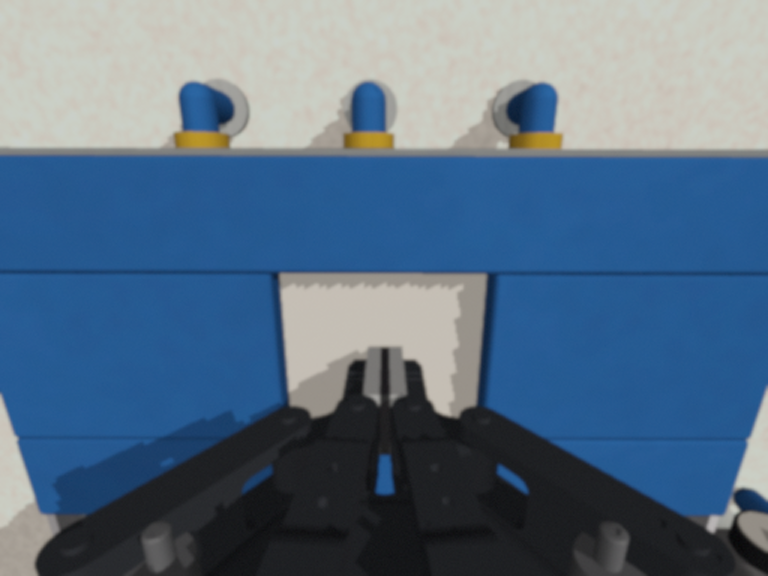

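The finger tips are inside the white recess, at about (385,370), centred and roughly 6 mm above its floor. I'll push back along the slide.

{"method": "send_rows", "body": {
  "plan": [
    [2,0,5,0,0,0],
    [2,0,12,0,0,0],
    [2,0,22,0,0,0],
    [2,0,34,0,0,0],
    [2,0,48,0,0,0],
    [2,0,62,0,0,0],
    [2,0,78,0,0,0],
    [2,0,94,0,0,0],
    [2,0,108,0,0,0],
    [2,0,120,0,0,0]
  ]
}}

```text
clock: 5.45
tcp_pos: [0.6711, 0.0422, 0.0841]
orientation: [0.703, 0.077, 0.703, -0.077]
wrist_force: [-4.0, -0.3, 2.6]
finger_gap: -0.0001
```

Run:
```python
from h import *
print(get_state()["wrist_force"],cur()[0])
c=viewer.read_camera("wrist");cv2.imwrite("pics/w3.png",cv2.resize(c["frame"],None,fx=1.5,fy=1.5,interpolation=cv2.INTER_CUBIC))
```

```text
[-3.99733252 -0.31979017  2.59748227] [0.67107622 0.04220598 0.08410623]
```

View pics/w3.png

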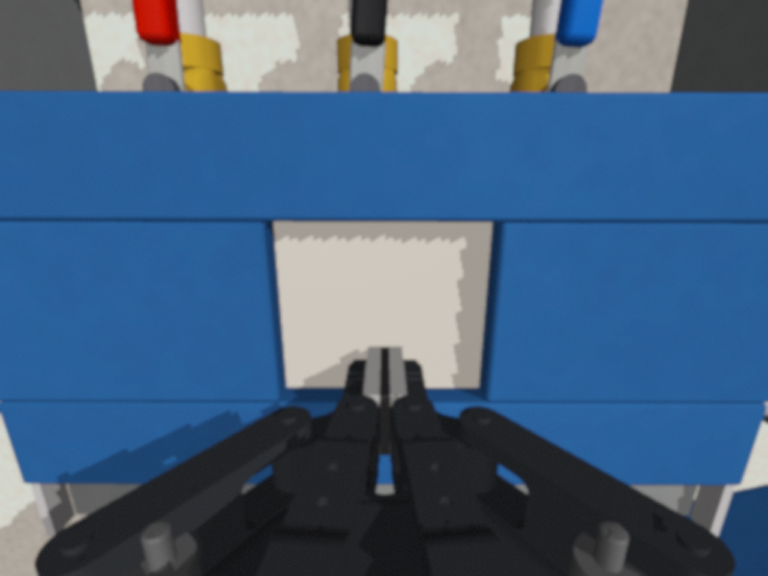

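The cover is pushing cleanly at about 4 N. The red handle has come into view at (155,20), which is the right-hand valve, with black in the middle and blue on the left. I'll go on to the stop.

{"method": "send_rows", "body": {
  "plan": [
    [0,0,4,0,0,0],
    [0,0,8,0,0,0],
    [0,0,12,0,0,0],
    [0,0,16,0,0,0],
    [0,0,20,0,0,0],
    [0,0,24,0,0,0],
    [0,0,26,0,0,0],
    [0,0,28,0,0,0],
    [0,0,29,0,0,0],
    [0,0,30,0,0,0]
  ]
}}

```text
clock: 6.75
tcp_pos: [0.6993, 0.0362, 0.0842]
orientation: [0.703, 0.077, 0.703, -0.077]
wrist_force: [-2.4, -1.5, -2.0]
finger_gap: -0.0001
```

Run:
```python
from h import *
np.set_printoptions(precision=4,suppress=True)
print(get_state()["wrist_force"],cur()[0])
c=viewer.read_camera("wrist");cv2.imwrite("pics/w4.png",cv2.resize(c["frame"],None,fx=1.5,fy=1.5,interpolation=cv2.INTER_CUBIC))
c=viewer.read_camera("scene");cv2.imwrite("pics/s4.png",cv2.resize(c["frame"][130:280,160:400],None,fx=3.2,fy=3.2,interpolation=cv2.INTER_CUBIC))
```

```text
[-2.4059 -1.5446 -1.9806] [0.6993 0.0362 0.0842]
```

View pics/w4.png

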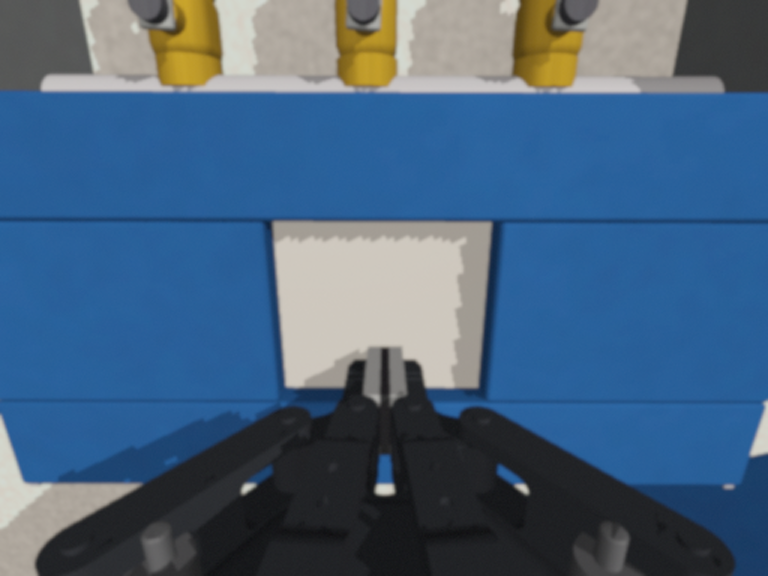

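View pics/s4.png

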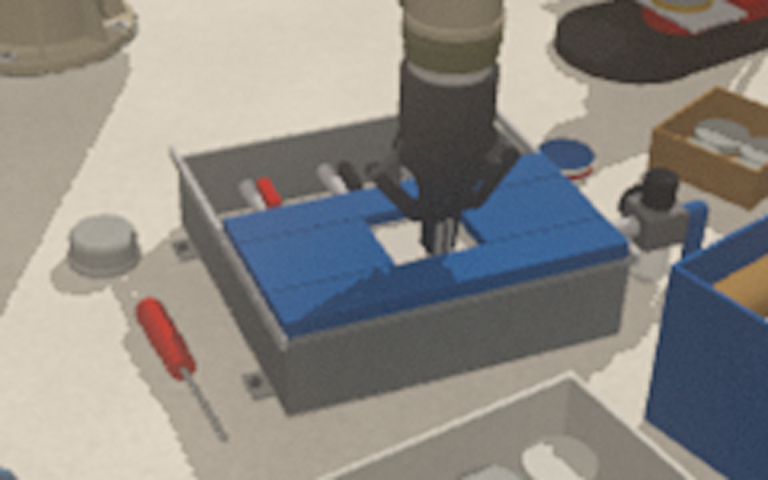

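The cover's rear edge is nearly flush with the back of the box, but the force shows no stop yet, so I'll nudge it further.

{"method": "send_rows", "body": {
  "plan": [
    [0,0,1,0,0,0],
    [0,0,2,0,0,0],
    [0,0,3,0,0,0],
    [0,0,4,0,0,0],
    [0,0,5,0,0,0],
    [0,0,6,0,0,0],
    [0,0,7,0,0,0],
    [0,0,7,0,0,0],
    [0,0,7,0,0,0],
    [0,0,7,0,0,0]
  ]
}}

```text
clock: 8.1
tcp_pos: [0.7023, 0.0356, 0.0842]
orientation: [0.7, 0.077, 0.706, -0.077]
wrist_force: [-14.8, 1.0, 5.9]
finger_gap: 0.0005
```

The stop is reached: 15 N and no further motion. Next I'll back off, lift and look at the handles.

{"method": "send_rows", "body": {
  "plan": [
    [0,0,-10,0,0,0],
    [0,0,-15,0,0,0],
    [-20,0,-17,0,0,0],
    [-60,-5,-30,0,0,0],
    [-100,-15,-55,0,0,0],
    [-135,-30,-85,0,0,0],
    [-156,-40,-105,0,0,0],
    [-160,-45,-120,0,0,0],
    [-160,-45,-120,0,0,0],
    [-160,-45,-120,0,0,0]
  ]
}}

```text
clock: 9.35
tcp_pos: [0.5796, 0.0169, 0.2431]
orientation: [0.703, 0.077, 0.703, -0.077]
wrist_force: [0.7, -0.3, 0.3]
finger_gap: 0.0
```

Run:
```python
from h import *
np.set_printoptions(precision=4,suppress=True)
c=viewer.read_camera("wrist");cv2.imwrite("pics/w5.png",cv2.resize(c["frame"],None,fx=1.5,fy=1.5,interpolation=cv2.INTER_CUBIC))
```

```text
(no output)
```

View pics/w5.png

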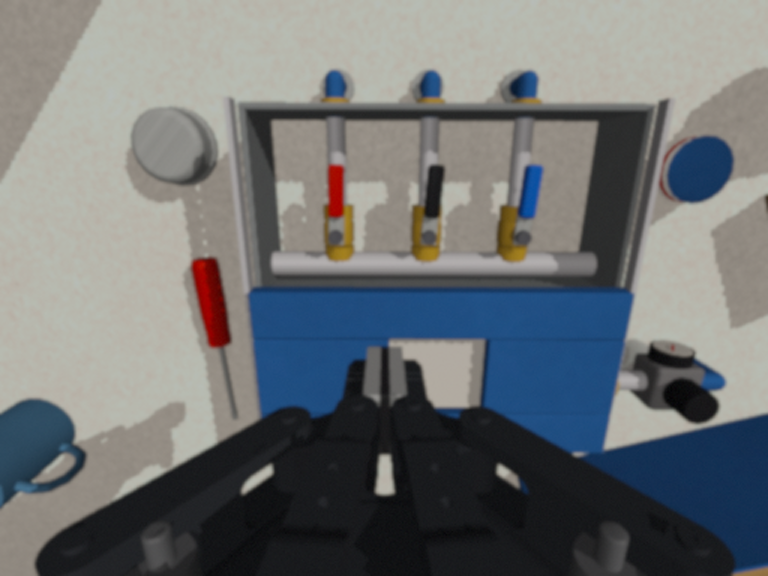

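The bay is fully open. Red handle: tip (336,166), pivot screw (336,238). Black: tip (436,166), pivot (428,238). Blue: tip (533,166), pivot (522,238). Cover front edge: (250,290)–(632,290).

Run:
```python
from h import *
np.set_printoptions(precision=4,suppress=True)
c=viewer.read_camera("wrist")
P=back(c,np.array([(336,166),(336,238),(436,166),(428,238),(533,166),(522,238)])/1.5,.063)
y=np.radians(-12.3);ex=np.array([np.cos(y),np.sin(y),0]);ey=np.array([-ex[1],ex[0],0])
print(P);print([np.linalg.norm(P[i]-P[i+1]) for i in(0,2,4)],[np.linalg.norm(P[i]-P[i+2]) for i in(1,3)])
p,R=cur()
print("box-frame rel. to TCP",(P-p)@np.c_[ex,ey]*1000)
W=back(c,np.array([(245,106),(655,106)])/1.5,.075);print((W-p)@np.c_[ex,ey]*1000)
W=back(c,np.array([(250,290),(632,290)])/1.5,.093);print("cover front",(W-p)@np.c_[ex,ey]*1000,"tcp",p)
print(R.as_matrix())
```

```text
[[ 0.4964 -0.0028  0.063 ]
 [ 0.5508 -0.017   0.063 ]
 [ 0.5132  0.0729  0.063 ]
 [ 0.5671  0.0565  0.063 ]
 [ 0.5295  0.1464  0.063 ]
 [ 0.5838  0.1316  0.063 ]]
[np.float64(0.05623765033283484), np.float64(0.056375304205864625), np.float64(0.05627830450621805)] [np.float64(0.07528305518598047), np.float64(0.07693772276040167)]
box-frame rel. to TCP [[-77.1139 -36.9902]
 [-20.9217 -39.2508]
 [-76.8161  40.6004]
 [-20.6262  36.0316]
 [-76.5272 115.881 ]
 [-20.3243 112.9688]]
[[-118.3257  -99.1096]
 [-117.2179  194.5496]]
cover front [[  14.042  -103.6383]
 [  15.2211  191.5792]] tcp [0.5796 0.0169 0.2429]
[[-0.0016  0.2168  0.9762]
 [ 0.0002  0.9762 -0.2168]
 [-1.     -0.0002 -0.0016]]
```

Spacing (76 against 78 mm) and handle length (56 against 58 mm) both agree with the specs. The red pivot is at about (−21,−39) mm in the box frame relative to the TCP. I'll descend to the right of the red handle.

{"method": "send_rows", "body": {
  "plan": [
    [0,-20,-20,0,0,0],
    [15,-45,-45,0,0,0],
    [40,-62,-60,0,0,0],
    [70,-69,-65,0,0,0],
    [95,-69,-65,0,0,0],
    [110,-69,-65,0,0,0],
    [120,-69,-65,0,0,0],
    [125,-69,-65,0,0,0],
    [125,-69,-65,0,0,0],
    [125,-69,-65,0,0,0]
  ]
}}

```text
clock: 10.7
tcp_pos: [0.5015, -0.0366, 0.1199]
orientation: [0.703, 0.077, 0.702, -0.077]
wrist_force: [-0.6, -0.9, -0.1]
finger_gap: -0.0003
```

Run:
```python
from h import *
np.set_printoptions(precision=4,suppress=True)
c=viewer.read_camera("wrist");cv2.imwrite("pics/w6.png",cv2.resize(c["frame"],None,fx=1.5,fy=1.5,interpolation=cv2.INTER_CUBIC))
c=viewer.read_camera("scene");cv2.imwrite("pics/s6.png",cv2.resize(c["frame"][130:280,160:400],None,fx=3.2,fy=3.2,interpolation=cv2.INTER_CUBIC))
```

```text
(no output)
```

View pics/w6.png

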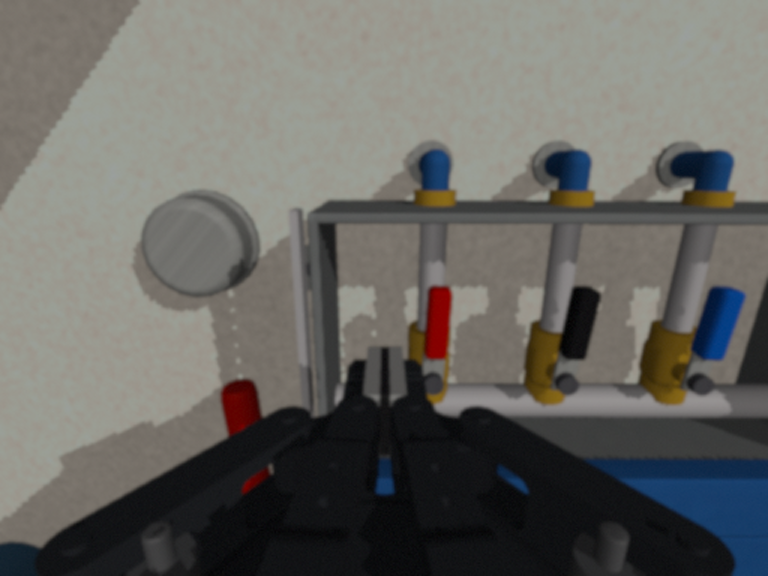

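View pics/s6.png

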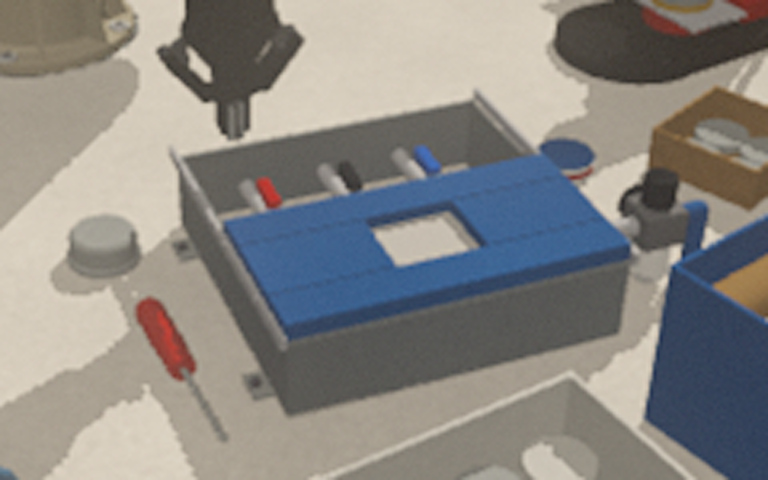

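The tips hang free between the side wall (≈320) and the red handle (≈438). I'll descend straight down to z≈0.052.

{"method": "send_rows", "body": {
  "plan": [
    [10,0,0,0,0,0],
    [22,0,0,0,0,0],
    [34,0,0,0,0,0],
    [44,0,0,0,0,0],
    [52,0,0,0,0,0],
    [58,0,0,0,0,0],
    [63,0,0,0,0,0],
    [66,0,0,0,0,0],
    [68,0,0,0,0,0],
    [68,0,0,0,0,0]
  ]
}}

```text
clock: 12.05
tcp_pos: [0.5009, -0.0365, 0.0513]
orientation: [0.703, 0.077, 0.703, -0.077]
wrist_force: [-0.4, 0.0, -0.7]
finger_gap: 0.0001
```

Run:
```python
from h import *
print(get_state()["wrist_force"])
c=viewer.read_camera("wrist");cv2.imwrite("pics/w7.png",cv2.resize(c["frame"],None,fx=1.5,fy=1.5,interpolation=cv2.INTER_CUBIC))
```

```text
[-0.36422514  0.04616254 -0.68080156]
```

View pics/w7.png

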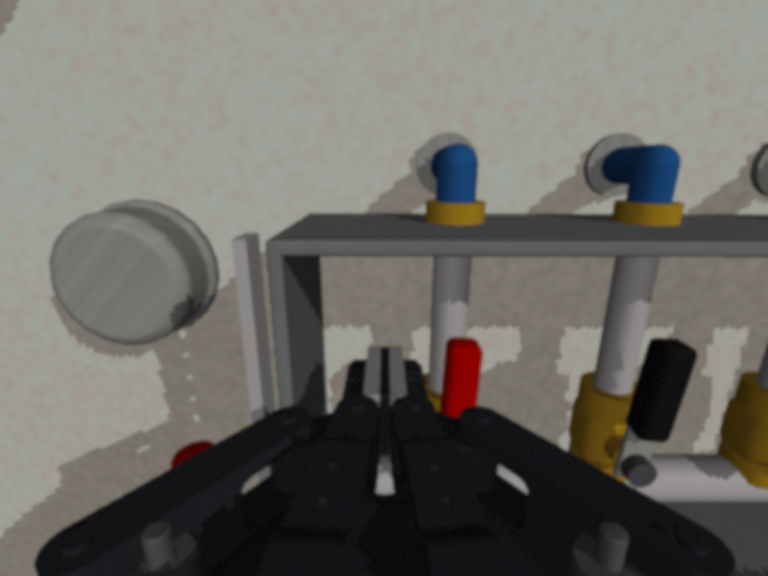

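{"method": "send_rows", "body": {
  "plan": [
    [0,5,1,0,0,0],
    [0,11,0,0,0,0],
    [0,17,-2,0,0,0],
    [0,23,-4,0,0,0],
    [0,29,-4,0,0,0],
    [0,35,-4,0,0,0],
    [0,41,-3,0,0,0],
    [0,47,0,0,0,0],
    [0,53,4,0,0,0],
    [0,53,4,0,0,0]
  ]
}}

```text
clock: 13.35
tcp_pos: [0.5166, 0.0152, 0.051]
orientation: [0.703, 0.077, 0.703, -0.076]
wrist_force: [-0.2, -0.5, 0.2]
finger_gap: 0.0002
```

Run:
```python
from h import *
print(get_state()["wrist_force"])
c=viewer.read_camera("wrist");cv2.imwrite("pics/w8.png",cv2.resize(c["frame"],None,fx=1.5,fy=1.5,interpolation=cv2.INTER_CUBIC))
c=viewer.read_camera("scene");cv2.imwrite("pics/s8.png",cv2.resize(c["frame"][130:280,160:400],None,fx=3.2,fy=3.2,interpolation=cv2.INTER_CUBIC))
```

```text
[-0.17275339 -0.46591516  0.19435977]
```

View pics/w8.png

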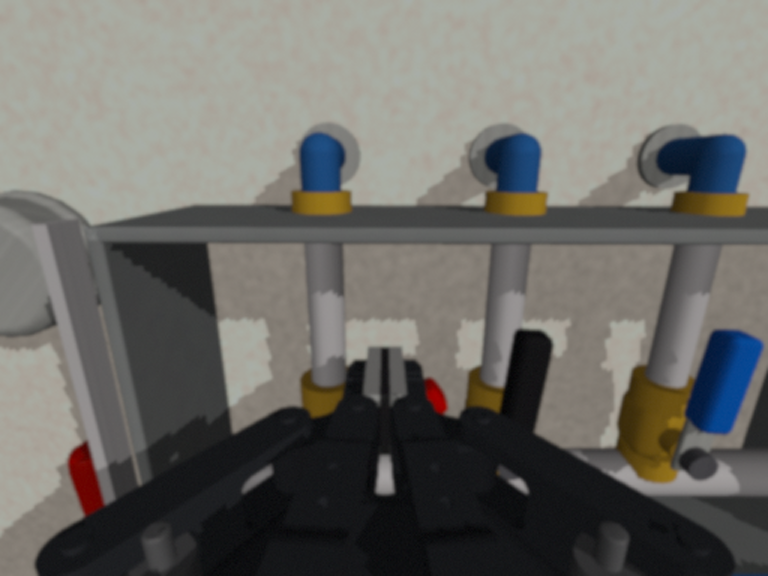

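View pics/s8.png

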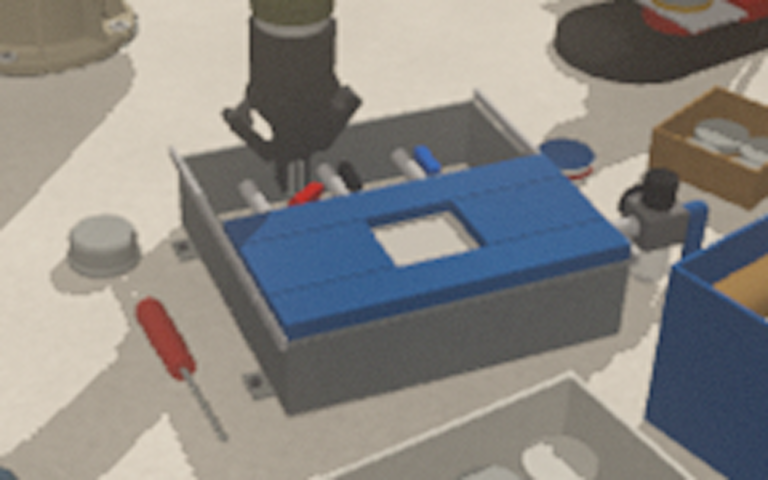

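The red handle has turned to about 50–60° (tip at (435,395)); blue and black have not moved. Next I'll finish the arc in the box's +x direction.

{"method": "send_rows", "body": {
  "plan": [
    [0,3,2,0,0,0],
    [0,6,5,0,0,0],
    [0,9,8,0,0,0],
    [0,11,11,0,0,0],
    [0,12,14,0,0,0],
    [0,13,17,0,0,0],
    [0,13,20,0,0,0],
    [0,13,22,0,0,0],
    [0,13,23,0,0,0],
    [0,13,23,0,0,0]
  ]
}}

```text
clock: 14.7
tcp_pos: [0.5417, 0.0223, 0.0513]
orientation: [0.703, 0.077, 0.703, -0.077]
wrist_force: [-3.4, 3.1, -1.4]
finger_gap: 0.0001
```

Run:
```python
from h import *
print(get_state()["wrist_force"])
c=viewer.read_camera("wrist");cv2.imwrite("pics/w9.png",cv2.resize(c["frame"],None,fx=1.5,fy=1.5,interpolation=cv2.INTER_CUBIC))
```

```text
[-3.40313049  3.14944487 -1.38501886]
```

View pics/w9.png

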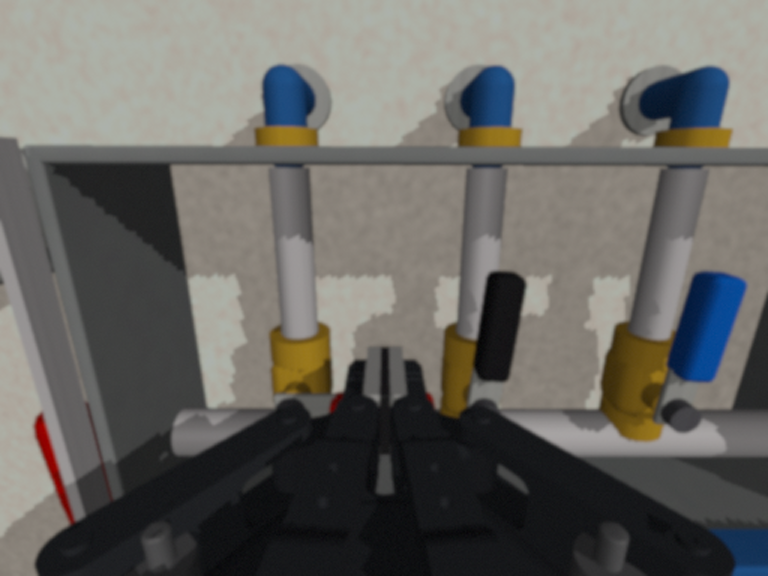

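The handle now looks close to across the pipe, at (330–432, 402). I'll press gently on to the stop.

{"method": "send_rows", "body": {
  "plan": [
    [0,0,1,0,0,0],
    [0,0,2,0,0,0],
    [0,0,3,0,0,0],
    [0,0,4,0,0,0],
    [0,0,5,0,0,0],
    [0,0,6,0,0,0],
    [0,0,6,0,0,0],
    [0,0,6,0,0,0],
    [0,0,6,0,0,0],
    [0,0,6,0,0,0]
  ]
}}

```text
clock: 16.0
tcp_pos: [0.5422, 0.0221, 0.051]
orientation: [0.7, 0.077, 0.706, -0.077]
wrist_force: [-16.2, 5.2, 11.5]
finger_gap: -0.0002
```

The stop is reached: 16 N and only 0.5 mm of motion. Next I'll back off in −x, lift and check.

{"method": "send_rows", "body": {
  "plan": [
    [0,0,-8,0,0,0],
    [0,-2,-16,0,0,0],
    [0,-4,-22,0,0,0],
    [-20,-4,-24,0,0,0],
    [-55,-4,-24,0,0,0],
    [-100,-4,-15,0,0,0],
    [-145,-4,0,0,0,0],
    [-185,-4,20,0,0,0],
    [-195,-4,35,0,0,0],
    [-195,-4,40,0,0,0]
  ]
}}

```text
clock: 17.25
tcp_pos: [0.5871, 0.0075, 0.2473]
orientation: [0.704, 0.077, 0.702, -0.078]
wrist_force: [-0.9, -0.3, -0.1]
finger_gap: -0.0002
```

Run:
```python
from h import *
print(get_state()["wrist_force"])
c=viewer.read_camera("wrist");cv2.imwrite("pics/w10.png",cv2.resize(c["frame"],None,fx=1.5,fy=1.5,interpolation=cv2.INTER_CUBIC))
c=viewer.read_camera("scene");cv2.imwrite("pics/s10.png",cv2.resize(c["frame"],None,fx=1.5,fy=1.5,interpolation=cv2.INTER_CUBIC))
```

```text
[-0.91288842 -0.32076884 -0.13553774]
```

View pics/w10.png

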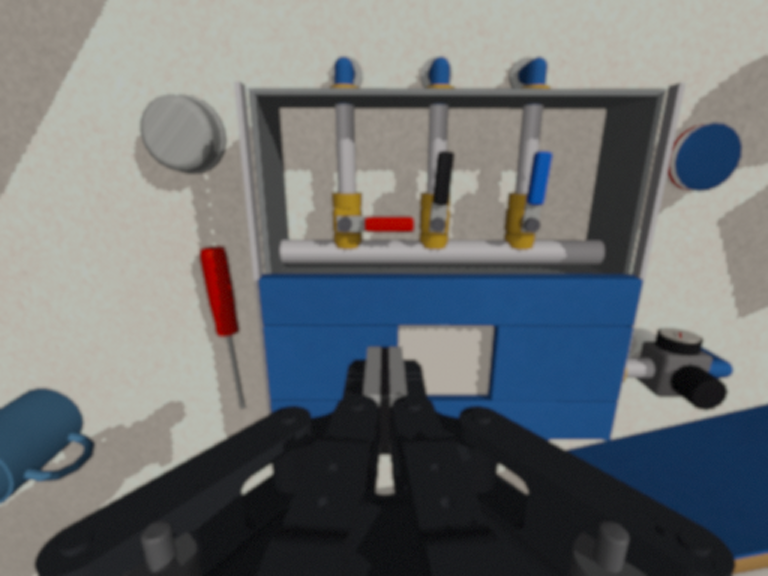

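View pics/s10.png

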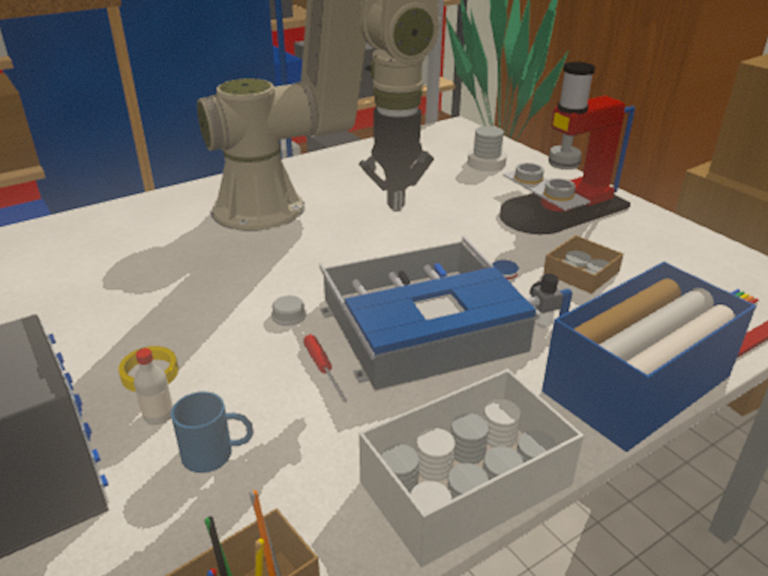

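The red handle lies straight across its pipe: pivot (346,225), tip (413,224), parallel to the front wall. The cover is at the rear stop, black and blue are unchanged, and the loose things are in place. The gripper is clear at z 0.25.

Run:
```python
from h import *
c=viewer.read_camera("wrist")
P=back(c,np.array([(346,225),(413,224),(438,225),(446,153),(531,225),(543,153)])/1.5,.063)
d=P[1]-P[0];print("red handle dir deg",np.degrees(np.arctan2(d[1],d[0])),"expected 77.7"); print(P[[3,5]].round(4),"before [.5132 .0729] [.5295 .1464]")
print(get_state()["qvel"].round(3))
print(job.hand_in())
```

```text
red handle dir deg 78.29573478705366 expected 77.7
[[0.5115 0.0735 0.063 ]
 [0.5278 0.1468 0.063 ]] before [.5132 .0729] [.5295 .1464]
[ 0.004 -0.005 -0.014  0.005  0.001 -0.001]
the job is handed in; nothing more can be done
None
```

The air is shut off: I pushed the blue cover back to its stop, then turned the red handle clockwise to its stop. I lifted the arm clear before handing in at about 17 s.

- **Cover:** it stopped moving under about 15 N. The pictures show it over the rear half, with the valve bay open.
- **Red handle:** it stopped under about 16 N. In the last picture it lies across its pipe, pointing at 78.3° against the 77.7° expected.
- **Blue and black handles:** their ends measured within 2 mm of where they were once the cover was open, which is within measuring error.
- **Loose things:** those in view show no movement; I checked this by eye and did not measure it.
- **Gripper:** it is clear at about z 0.25 m, with wrist force under 1 N.

One early disagreement: the scene and side cameras placed the cover about 1 cm apart. I used the closer wrist view, where the sizes agreed with the given ones to about 2% (up to 5 mm on the cover's length). No check failed. The hand-in reports no verdict.

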